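Lay the carton down on the pricing board

TASK

On the shop counter a red carton stands on end on the pricing board. Push it over with the fingers, towards the board's yellow end stop, so that it lies flat with its printed label face up; then push it along the board until its top end sits flush against the stop. Only push it: do not lift or carry it, and leave all the other goods where they stand.

Things in the scene. Friction and masses are not known exactly. Their poses are not given: they have to be found in the camera images.
- board: Pricing board fixed on the counter, turned up to 75 degrees either way: plywood 330 (its x) x 180 (its y) x 8 mm thick with a green mat. Origin: centre of its underside, on the counter; its top is 8 mm higher. Its x axis runs along it towards the yellow end stop, z up.
- stop (a point): Middle of the carton-side face of the yellow stop, 38 mm above the counter; that face is the plane x = +130 mm of the board's frame. The stop is a rigid fixed bar across the board, 170 mm long, 20 mm thick, its top 43 mm above the counter.
- carton: Rigid red carton, blue band at its top end, yellow label with white disc on its broad -x face: 60 (x) x 100 (y) x 150 mm (z, up at the start), 0.3 to 0.6 kg. Origin: centre of its underside (foot end). Its +x points to the stop within 9 degrees. It stands on the board, 75 to 100 mm behind the board's centre. Lying label up it is 60 mm high.
- carton_foot (a point): Middle of the carton's lower +x edge (its frame 30, 0, 0 mm), about which it tips. Pushed 100 mm or more above its foot it tips without sliding much; leant about 22 degrees it falls by itself, and its top end then lies some 20 to 60 mm short of the stop.
- carton_top_l (a point): Point of the carton's top end, mid-thickness, at its +y side (body frame 0, 50, 150 mm).
- carton_top_r (a point): The same at its -y side (body frame 0, -50, 150 mm).
- sauce_jar: amber jar with red cap, 60 dia x 100 tall mm, standing loose on the counter, to be left alone; origin at the centre of its underside
- milk_can: short tin with blue band, 72 dia x 85 tall mm, standing loose on the counter, to be left alone; origin at the centre of its underside
- tea_box: small green carton 50 x 70 x 90 tall mm, standing loose on the counter, to be left alone; origin at the centre of its underside
- juice: orange bottle 60 dia x 150 tall mm, standing loose on the counter, to be left alone; origin at the centre of its underside
- water: clear bottle with blue cap 64 dia x 170 tall mm, standing loose on the counter, to be left alone; origin at the centre of its underside
- mug: blue ceramic mug 76 dia x 85 tall mm, standing loose on the counter, to be left alone; origin at the centre of its underside
- soap_box: low blue box 60 x 90 x 50 tall mm, standing loose on the counter, to be left alone; origin at the centre of its underside
There are look-alikes about, which are no part of the job. Leave any green look-alike of the carton alone.

How it is judged:
By the outcome, as a careful person would: the job done as asked, in the order asked, and still so for the second after the job is handed in, with the robot touching nothing.
It also fails if it takes over 45 s, if anything falls off the work surface, if the arm or the gripper's body presses on something with over 40 N, if the wrist force passes 120 N, or if a joint passes its speed limit or range.

ROBOT

A 7-joint arm with a two-finger parallel gripper is mounted at the origin on the work surface. World frame = base frame: x ahead of the robot, y to its left, z up, the work surface at z = 0. Lengths are in mm, angles in rad, forces in N, time in s.
With the tool pointing down it reaches from about 400 to 875 mm from the base axis. Payload 6.5 kg.
Tool frame: the origin (TCP) lies midway between the tips of the shut fingers; the grasp point (between the pads) lies 19 mm behind it; z points along the fingers, y is the direction in which the jaws open and shut (so a half turn about z gives the same grasp; the last joint's range is limited). The gripper opens to 88 mm and grips with 3 to 60 N. Pads are 18 mm wide; open, the fingers measure 123 mm over their backs; the gripper's body (75 mm by 187 mm) begins 45 mm behind the grasp point.
Start: joints at [1.073, 0.536, -0.004, 1.538, 0.003, 1.067, -0.071], TCP at [272.024, -590.333, 238.716] pointing down, gripper open.
Joint ranges: [-2.7, 2.7], [-0.37, 2.16], [-1.27, 1.26], [0.24, 2.4], [-1.31, 4.45], [0.19, 1.91], [-2.76, 2.76]. Speed limits (rad/s): [2.39, 2.39, 3.14, 3.14, 3.14, 3.14, 3.14].

INTERFACE

Orientations are given as a unit quaternion [x, y, z, w].
In Python, from cell import read_state, snapshot, camera_params, sign_off, trace, mark_of gives the robot as it stands.
- The arm moves only by the shell command python3 -m jog 'ROWS'. ROWS is text: rows parted by semicolons, each of 7 numbers parted by spaces: the turn, a rotation vector about the tool's x, y, z in rad, then the shift along the tool's x, y, z in cm, then the closure, from 0 (fully open) to 1 (shut). In form: ax ay az x y z claw; .... A call has 1 to 12 rows; each row is the pose to reach, as a shift and turn from the pose commanded when the call began, along the tool's axes at that moment; what a row does not reach only later rows make up. A row lasts 1/10 s, in which the tool goes at most 50 mm and 8.59 degrees, less where a joint would pass 70% of its speed; a pose out of reach is approached as far as the arm can. A call with a gripper value outside its range is refused whole. The fingers move at their own pace and stop on an object; the grip force is fixed at half the most. Time passes only in rows, so rows that repeat a pose let the fingers close. It gives the time, the measured TCP pose, the force and the opening at its end, in the units of the state.
- read_state(): the state, without advancing time (a new reading comes with each control period).
- snapshot(name): name is "scene" or "top"; returns (picture, depth): 480x640x3 uint8, blue, green, red; 480x640 float32, mm along the optical axis (not along the pixel's ray), 0 where there is no reading.
- camera_params(name): a dict with "intrinsics" (3x3 intrinsics, pixels), "k1" (the pictures are not rectified: a ray, as slopes to the right and down, at radius r is drawn at 1 + k1 r^2 times it, then the intrinsics apply), "origin" and "attitude" of the camera in the world. Camera axes: x right, y down, z forward; pixel columns grow to the right and rows downward; lengths in mm; the calibration is good to about 2 mm. A picture is of the moment at which its call begins. camera_params takes no time and is no camera call.
- sign_off(): hands the job in, once; it reports no verdict.
Trained networks look in the newest picture that a camera, given by its name, has taken for a name from the list of things; names that differ only in an ending like _2 or _b are one class to them, and where a whole thing is asked for, a point or a joint stands for the part that bears it (a point fixed in the world has none). Each returns a list of dicts, best first, with "p" (0 to 1); they miss things now and then, are a little off and sometimes report something else, mostly with a low value. They report only what shows in the picture. A call takes as long as a camera call. They do not tell look-alikes from the thing itself.
- trace(camera, label): "pixels" (480x640 bool, what is visible of it) and "box" ([left, top, width, height] in pixels, round what is visible of it).
- mark_of(camera, label): "location" ([column, row] in pixels: a listed point, or the origin of a listed thing).
The state is a dict: "time_s": time; "joint_positions": joint angles; "joint_velocities": joint speeds; "tau": joint torques, N m; "position": TCP position; "ee_rot": TCP orientation; "contact_force": force on the tool from outside, world axes, zero at the start; "wrist_torque": the same for the moment, N m; "gripper_width": finger opening in mm.
Only numpy, scipy, OpenCV 4.12 (cv2) and the standard library are available. Lean on these libraries where they do the work, as an engineer would, in place of code of your own. Each camera call takes 0.05 s, during which the arm holds its last target.

## Working session

There is one attempt and no reset: what is moved stays moved. The work goes in short steps, Python scripts to look and compute and a shell command to move; the robot and the scene stay as the last step left them, time stands still between calls to the robot, and variables do not carry over. Pictures are saved under pics/ and viewed, and the job is handed in when it is done.

```bash
ls; mkdir -p pics; cat > h.py <<'E'
import numpy as np, cv2
from cell import *
from scipy.spatial.transform import Rotation as R
def cam(n):
    p=camera_params(n); K=np.array(p["intrinsics"]); A=np.array(p["attitude"]); 
    Rm=A if A.shape==(3,3) else R.from_quat(A).as_matrix()
    return K,p["k1"],np.array(p["origin"]),Rm
def ray(n,px):
    K,k1,o,Rm=cam(n)
    px=np.atleast_2d(np.array(px,float)); d=np.c_[(px[:,0]-K[0,2])/K[0,0],(px[:,1]-K[1,2])/K[1,1]]
    s=d.copy()
    for _ in range(20): s=d/(1+k1*(s**2).sum(1,keepdims=True))
    return o,Rm,np.c_[s,np.ones(len(s))]
def at_z(n,px,z):
    o,Rm,s=ray(n,px); w=s@Rm.T; t=(z-o[2])/w[:,2]; return o+w*t[:,None]
def at_depth(n,px,depth):
    o,Rm,s=ray(n,px); p=np.round(np.atleast_2d(px)).astype(int); return o+(s*depth[p[:,1],p[:,0]][:,None])@Rm.T
def proj(n,P):
    K,k1,o,Rm=cam(n); c=(np.atleast_2d(P)-o)@Rm; s=c[:,:2]/c[:,2:]; s=s*(1+k1*(s**2).sum(1,keepdims=True))
    return np.c_[s[:,0]*K[0,0]+K[0,2],s[:,1]*K[1,1]+K[1,2]]
E
python3 - <<'E'
from h import *
for n in("scene","top"):
    print(camera_params(n))
    im,d=snapshot(n); cv2.imwrite(f"pics/{n}0.png",im); np.save(f"pics/{n}0.npy",d)
s=read_state(); print(s)
for n in("scene","top"):
  for l in["board","stop","carton","carton_foot","carton_top_l","carton_top_r"]:
    print(n,l,[(round(r["p"],2),np.round(r["location"],1).tolist()) for r in mark_of(n,l)])
E
```

```text
pics
{'intrinsics': array([[508.35643459,   0.        , 320.3282134 ],
       [  0.        , 508.35643459, 246.65482587],
       [  0.        ,   0.        ,   1.        ]]), 'k1': 0.04804143161646552, 'origin': array([1447.31969211,  399.98815833,  938.40108663]), 'attitude': array([ 0.5020297 ,  0.75722433, -0.35087959, -0.22685021])}
{'intrinsics': array([[610.38532815,   0.        , 325.09637573],
       [  0.        , 610.38532815, 242.98106816],
       [  0.        ,   0.        ,   1.        ]]), 'k1': -0.038395511593949154, 'origin': array([ 429.42028562,    4.19811036, 1592.93020287]), 'attitude': array([ 0.70814463, -0.7051607 ,  0.02484408, -0.02573584])}
{'time_s': 0.1, 'joint_positions': array([ 1.07280187,  0.53708273, -0.00443961,  1.53876924,  0.0025737 ,
        1.06732301, -0.07116524]), 'joint_velocities': array([ 0.0012077 , -0.00207137, -0.00017268, -0.00080831, -0.00133549,
       -0.00106618, -0.0017066 ]), 'tau': array([ 3.53458156e-03, -5.72077096e+01,  9.94726047e-01, -2.52229339e+01,
       -5.60729241e-02,  1.35458270e-02,  3.68587166e-05]), 'position': ar
[... 1079 characters left out ...]
292.4, 281.3])]
top board [(0.61, [350.7, 225.9]), (0.57, [171.5, 282.6]), (0.39, [327.5, 175.1])]
top stop [(0.93, [386.4, 185.0])]
top carton [(0.95, [237.7, 205.9]), (0.9, [256.3, 341.2]), (0.81, [326.6, 252.5]), (0.67, [239.6, 262.4])]
top carton_foot [(0.66, [250.2, 261.9])]
top carton_top_l [(0.98, [310.7, 230.4]), (0.82, [226.2, 241.0]), (0.68, [341.6, 262.4]), (0.68, [268.9, 342.1]), (0.67, [229.8, 178.1]), (0.61, [234.3, 282.6]), (0.61, [231.5, 218.1]), (0.59, [223.5, 357.1])]
top carton_top_r [(0.98, [310.7, 230.4]), (0.82, [226.2, 241.0]), (0.68, [341.6, 262.4]), (0.68, [268.9, 342.1]), (0.67, [229.8, 178.1]), (0.61, [234.3, 282.6]), (0.61, [231.5, 218.1]), (0.59, [223.5, 357.1])]
```

View pics/scene0.png

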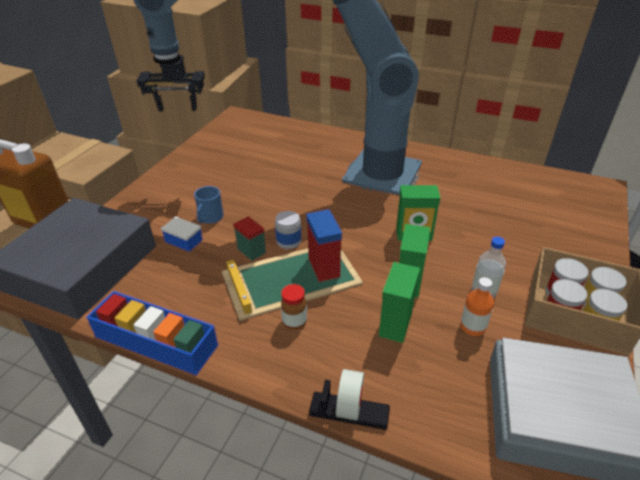

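View pics/top0.png

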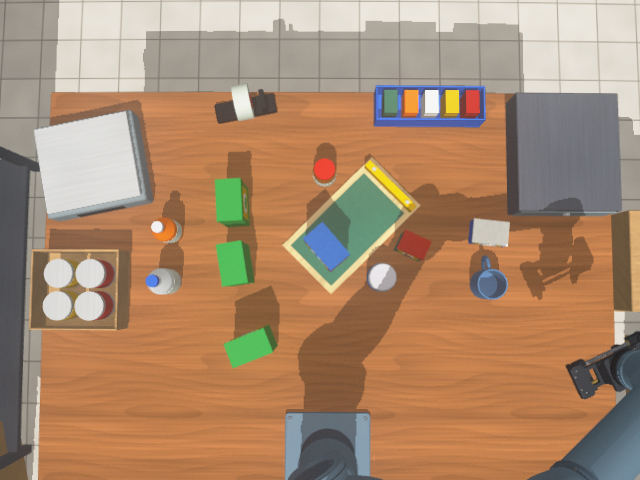

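The scene view shows the red carton with its blue top at (323,228), on the board, and the stop at (240,287). In the top view the carton top is at about (327,247), the stop is upper right at (388,184), and three green look-alikes stand on the left. The nearest goods are the milk can at (382,277), the tea box at (413,244) and the sauce jar at (324,170).

```bash
python3 - <<'E'
from h import *
im=cv2.imread("pics/top0.png"); d=np.load("pics/top0.npy")
hsv=cv2.cvtColor(im,cv2.COLOR_BGR2HSV)
def rect(mask,z,roi):
    m=np.zeros_like(mask); x,y,w,h=roi; m[y:y+h,x:x+w]=mask[y:y+h,x:x+w]
    n,l,st,c=cv2.connectedComponentsWithStats(m); i=1+np.argmax(st[1:,4]); 
    ys,xs=np.where(l==i); P=at_z("top",np.c_[xs,ys],z)[:,:2]
    print(len(xs),cv2.minAreaRect(P.astype(np.float32)), P.mean(0)); return P
blue=cv2.inRange(hsv,(100,110,60),(125,255,255)); yel=cv2.inRange(hsv,(20,150,130),(33,255,255))
print("blue top");rect(blue,158,(290,205,75,75))
print("stop");rect(yel,43,(350,150,80,70))
grn=cv2.inRange(hsv,(60,60,40),(95,255,160)); tan=cv2.inRange(hsv,(12,40,150),(32,140,255))
b=cv2.bitwise_or(cv2.bitwise_or(grn,tan),cv2.bitwise_or(yel,blue))
cv2.imwrite("pics/bm.png",b[140:310,270:440])
rect(b,8,(275,150,150,150))
for name,px,z in[("jar",(324,168),100),("milk",(382,277),85),("tea",(413,244),90),("greenA",(230,200),150),("greenB",(233,262),150),("soap",(490,232),50)]:
    p=at_depth("top",[px],d)[0]; print(name,p)
P=at_depth("top",[(327,247),(320,240),(335,252),(388,184),(360,210)],d);print(P)
for l in["milk_can","tea_box","sauce_jar"]:
    for n in("top",):
        r=trace(n,l); 
        for q in r[:2]: print(l,round(q["p"],2),q["box"])
E
```

```text
blue top
1105 ((525.7947998046875, 3.8791275024414062), (100.38872528076172, 61.46294021606445), 40.84494400024414) [525.93641002   3.7956763 ]
stop
584 ((688.8869018554688, -157.78875732421875), (167.10855102539062, 25.289854049682617), 45.63871383666992) [ 689.19225557 -157.40556661]
7974 ((583.4927978515625, -68.11248779296875), (209.1561737060547, 334.9330139160156), 44.71356964111328) [589.22061557 -65.1262027 ]
jar [721.80384179   9.80449186 103.45799299]
milk [ 453.90282815 -134.42387454   85.31371582]
tea [ 535.49560349 -210.75730726   90.25761762]
greenA [634.40866102 233.21677759 151.76004602]
greenB [486.7017105  223.77242683 151.92382313]
soap [ 569.81964433 -413.19612789   49.31484603]
[[ 522.45929084    1.71205909  162.96462234]
 [ 538.95976537   18.23684009  161.81488194]
 [ 510.99687171  -17.16154992  159.18941073]
 [ 693.02930789 -154.42575685   41.99264758]
 [ 630.3670766   -84.66726061    3.63099657]]
milk_can 0.98 [363.6, 262.6, 33.4, 28.3]
tea_box 0.61 [393.8, 227.2, 36.7, 35.5]
sauce_jar 0.65 [314.5, 160.6, 22.4, 25.2]
sauce_jar 0.23 [469.4, 252.9, 36.9, 43.9]
```

View pics/bm.png

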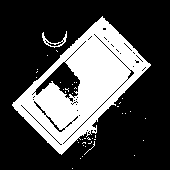

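```bash
cat >> h.py <<'E'
def row(target,yawx):
    """tool pointing down, tool x at world yaw yawx(deg); gives row from measured pose"""
    s=read_state(); R0=R.from_quat(s["ee_rot"]); a=np.radians(yawx)
    Rt=R.from_matrix(np.array([[np.cos(a),np.sin(a),0],[np.sin(a),-np.cos(a),0],[0,0,-1]]))
    return np.round((R0.inv()*Rt).as_rotvec(),3), np.round(R0.inv().apply(np.array(target)-s["position"])/10,2)
E
python3 - <<'E'
from h import *
im=cv2.imread("pics/top0.png"); hsv=cv2.cvtColor(im,cv2.COLOR_BGR2HSV)
# board long edges: fit tan band
tan=cv2.inRange(hsv,(12,40,150),(32,140,255))
m=tan.copy(); 
def fit(poly,z,mask):
    pm=np.zeros_like(mask); cv2.fillPoly(pm,[np.array(poly)],255)
    ys,xs=np.where((pm>0)&(mask>0)); P=at_z("top",np.c_[xs,ys],z)[:,:2].astype(np.float32)
    v=cv2.fitLine(P,cv2.DIST_HUBER,0,.01,.01).ravel(); print(len(xs),np.degrees(np.arctan2(v[1],v[0])),v[2:])
fit([(295,245),(285,235),(355,165),(365,175)],8,tan)
fit([(328,282),(340,298),(420,212),(405,205)],8,tan)
yel=cv2.inRange(hsv,(20,150,130),(33,255,255))
fit([(360,150),(430,200),(415,220),(350,175)],43,yel)
P=np.array([525.8,3.9]); u=np.array([np.cos(np.radians(-49.16)),np.sin(np.radians(-49.16))])
t=P-85*u; print("pre",t, row([*t,238],130.84), row([*t,138],130.84))
E
```

```text
651 -45.04404 [642.1394     6.105293]
838 -44.328293 [ 524.81635 -114.28509]
584 45.01222 [ 689.1447  -157.62076]
pre [470.21434121  68.20578929] (array([-0.   ,  0.   , -1.852]), array([ 45.56, -51.51,   0.07])) (array([-0.   ,  0.   , -1.852]), array([ 45.56, -51.51,  10.07]))
```

```bash
python3 -m jog '0 0 -0.14 3.5 -4 0 0.45; 0 0 -0.28 7 -7.9 0 0.45; 0 0 -0.42 10.5 -11.8 0 0.45; 0 0 -0.56 14 -15.8 0 0.45; 0 0 -0.7 17.5 -19.8 0 0.45; 0 0 -0.84 21 -23.7 0 0.45; 0 0 -0.98 24.5 -27.6 0 0.45; 0 0 -1.12 28 -31.6 0 0.45; 0 0 -1.26 31.5 -35.5 0 0.45; 0 0 -1.4 35 -39.5 0 0.45; 0 0 -1.54 38.5 -43.5 0 0.45; 0 0 -1.68 42 -47.5 0 0.45'
python3 - <<'E'
from h import *
P=np.array([525.8,3.9]); u=np.array([np.cos(np.radians(-49.16)),np.sin(np.radians(-49.16))])
t=P-85*u
s=read_state(); print(s["joint_positions"],s["gripper_width"])
print(row([*t,238],130.84))
E
```

```text
time_s: 2.05
position: [445.4, -14.0, 239.1]
ee_rot: [0.49, 0.872, 0.0, 0.001]
contact_force: [0.8, -0.1, -0.0]
gripper_width: 48.7
[ 0.47756209  0.24132172 -0.62159759  2.02594479  0.17611574  0.92458623
  0.30952353] 48.66417447541036
(array([ 0.001,  0.001, -0.166]), array([5.74, 6.39, 0.11]))
```

```bash
python3 -m jog '0 0 -0.08 2.9 3.2 0 0.45; 0 0 -0.166 5.74 6.39 0 0.45; 0 0 -0.166 5.74 6.39 0 0.45; 0 0 -0.166 5.74 6.39 4 0.45; 0 0 -0.166 5.74 6.39 8 0.45; 0 0 -0.166 5.74 6.39 10.2 0.45; 0 0 -0.166 5.74 6.39 10.2 0.45;0 0 -0.166 5.74 6.39 10.2 0.45'
python3 - <<'E'
from h import *
P=np.array([525.8,3.9]); u=np.array([np.cos(np.radians(-49.16)),np.sin(np.radians(-49.16))])
print(row([*(P-39*u),138],130.84),row([*(P+16*u),138],130.84))
for n in("scene","top"):
    im,d=snapshot(n); cv2.imwrite(f"pics/{n}1.png",im)
E
```

```text
time_s: 2.85
position: [470.4, 66.0, 137.2]
ee_rot: [0.419, 0.908, -0.0, 0.0]
contact_force: [-1.2, 0.2, 0.1]
gripper_width: 48.5
(array([-0.   ,  0.   , -0.006]), array([-4.42,  0.15, -0.08])) (array([-0.   ,  0.   , -0.006]), array([-9.92,  0.19, -0.08]))
```

View pics/scene1.png

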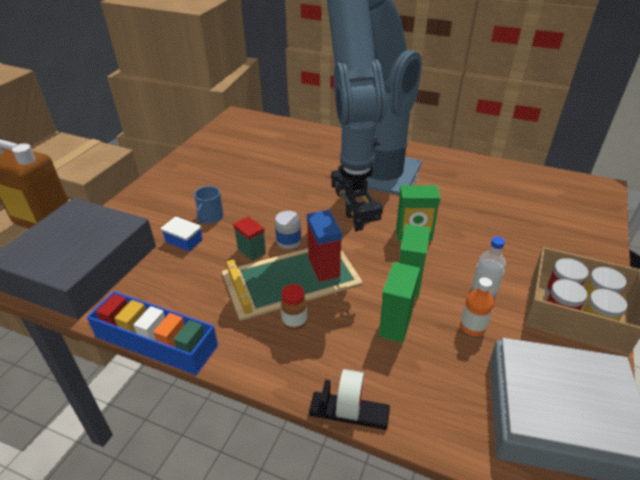

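View pics/top1.png

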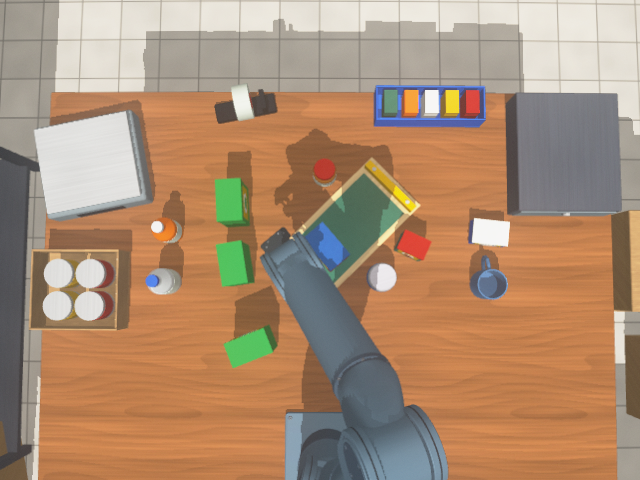

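The gripper (around pixel (285,262) in the top view) is behind the label face, and nothing has moved. Now I'll push.

```bash
python3 -m jog '0 0 0 -2 0.15 0 0.45; 0 0 0 -3.5 0.15 0 0.45; 0 0 0 -4.2 0.15 0 0.45; 0 0 0 -4.8 0.15 0 0.45; 0 0 0 -5.4 0.15 0 0.45; 0 0 0 -6 0.15 0 0.45; 0 0 0 -6.6 0.15 0 0.45; 0 0 0 -7.2 0.15 0 0.45; 0 0 0 -7.8 0.15 0 0.45'
python3 - <<'E'
from h import *
for n in("scene",):
    im,d=snapshot(n); cv2.imwrite(f"pics/{n}2.png",cv2.resize(im[150:350,180:480],None,fx=2.5,fy=2.5))
E
```

```text
time_s: 3.85
position: [522.3, 7.5, 136.7]
ee_rot: [0.419, 0.908, -0.0, 0.0]
contact_force: [0.3, 0.3, 1.4]
gripper_width: 48.4
```

View pics/scene2.png

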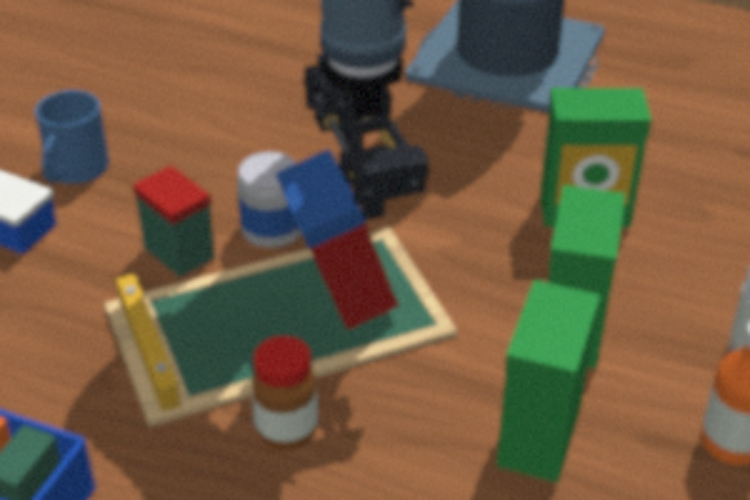

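The carton is leaning about 20° towards the stop (blue top at (320,200) in the crop), with its foot staying put. I'll push a little further and then back off.

```bash
python3 -m jog '0 0 0 -0.6 0 0 0.45; 0 0 0 -1.2 0 0 0.45; 0 0 0 -1.8 0 0 0.45; 0 0 0 -1.8 0 0 0.45; 0 0 0 0 0 0 0.45; 0 0 0 3 0 0 0.45; 0 0 0 6 0 0 0.45; 0 0 0 8 0 0 0.45; 0 0 0 8 0 0 0.45; 0 0 0 8 0 0 0.45'
python3 - <<'E'
from h import *
for n in("scene","top"):
    im,d=snapshot(n); cv2.imwrite(f"pics/{n}3f.png",im);cv2.imwrite(f"pics/{n}3.png",cv2.resize(im[130:330,180:480],None,fx=2.5,fy=2.5)); np.save(f"pics/{n}3.npy",d)
E
```

```text
time_s: 4.9
position: [469.5, 69.4, 136.8]
ee_rot: [0.418, 0.909, -0.0, 0.0]
contact_force: [-0.6, -0.1, 0.1]
gripper_width: 48.5
```

View pics/scene3.png

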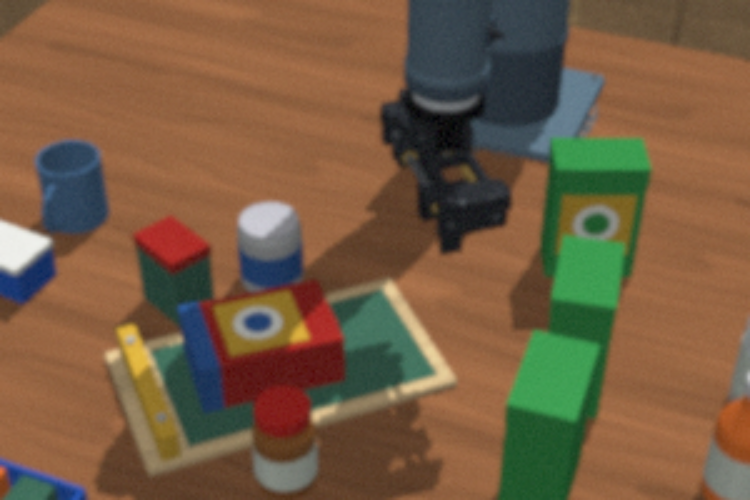

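View pics/top3.png

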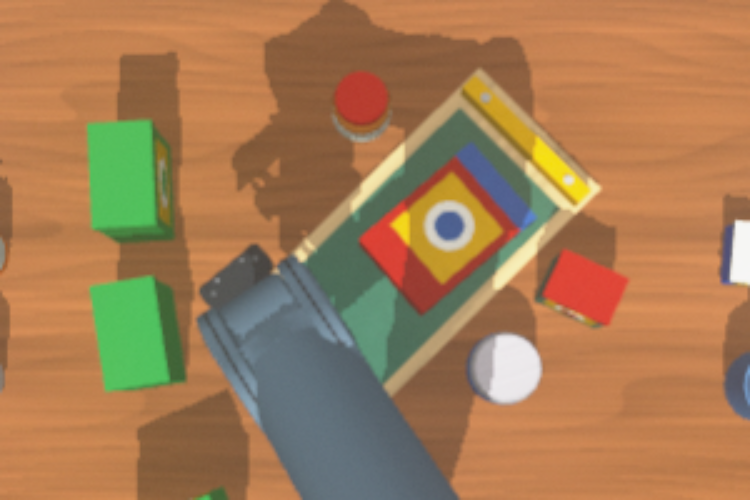

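The carton is lying flat with its label up, at (455,230) in the top crop. It is about 30 mm short of the stop and yawed a few degrees, and the other goods look unmoved. Next I'll measure its pose.

```bash
cat > meas.py <<'E'
from h import *
def meas(im):
    hsv=cv2.cvtColor(im,cv2.COLOR_BGR2HSV)
    red=cv2.inRange(hsv,(0,150,60),(8,255,255))|cv2.inRange(hsv,(172,150,60),(180,255,255))
    blu=cv2.inRange(hsv,(100,110,60),(125,255,255)); y=cv2.inRange(hsv,(18,120,100),(33,255,255)); w=cv2.inRange(hsv,(0,0,150),(180,60,255))
    poly=np.array([(290,245),(370,160),(383,174),(410,200),(340,285)],np.int32)
    def sel(m):
        pm=np.zeros_like(m); cv2.fillPoly(pm,[np.array([(290,245),(370,160),(420,205),(340,290)])],255)
        return cv2.bitwise_and(m,pm)
    a=sel(red|blu); n,l,st,c=cv2.connectedComponentsWithStats(a); i=1+np.argmax(st[1:,4])
    a=(l==i)|((l>0)&(sel(blu)>0)); ys,xs=np.where(a); P=at_z("top",np.c_[xs,ys],68)[:,:2].astype(np.float32)
    r=cv2.minAreaRect(P)
    st=sel(y); n,l,s,c=cv2.connectedComponentsWithStats(y); 
    th=np.radians(-44.8); O=np.array([689.1,-157.6])-140*np.array([np.cos(th),np.sin(th)])
    B=lambda p:np.array([(p-O)@[np.cos(th),np.sin(th)],(p-O)@[-np.sin(th),np.cos(th)]]).T
    print("rect",r); print("corners in board frame\n",np.round(B(cv2.boxPoints(r)),1)); print("world",np.round(cv2.boxPoints(r),1)); return r
E
python3 - <<'E'
from meas import *
im=cv2.imread("pics/top3f.png"); r=meas(im)
v=im[130:330,270:440].copy()
E
```

```text
rect ((594.3037719726562, -76.80892944335938), (99.49769592285156, 152.4832763671875), 40.48637008666992)
corners in board frame
 [[-64.3 -52.8]
 [ 87.7 -65.3]
 [ 95.9  33.8]
 [-56.1  46.4]]
world [[ 507.   -51.1]
 [ 606.  -167.1]
 [ 681.6 -102.5]
 [ 582.6   13.5]]
```

```bash
cat >> h.py <<'E'
TH=np.radians(-44.8); OB=np.array([689.1,-157.6])-140*np.array([np.cos(TH),np.sin(TH)])
def bw(x,y): return OB+np.array([np.cos(TH)*x-np.sin(TH)*y,np.sin(TH)*x+np.cos(TH)*y])
E
python3 - <<'E'
from h import *
print(bw(-105,-8),row([*bw(-105,-8),130],135.2),row([*bw(-105,-8),30],135.2))
E
```

```text
[509.61809587   9.35881555] (array([ 0.   ,  0.   , -0.083]), array([-7.04, -0.84,  0.68])) (array([ 0.   ,  0.   , -0.083]), array([-7.03, -0.84, 10.68]))
```

```bash
python3 -m jog '0 0 -0.04 -3.5 -0.4 0.5 0.32; 0 0 -0.083 -7 -0.84 0.7 0.32; 0 0 -0.083 -7 -0.84 0.7 0.32; 0 0 -0.083 -7 -0.84 4 0.32; 0 0 -0.083 -7 -0.84 7 0.32; 0 0 -0.083 -7 -0.84 9.5 0.32; 0 0 -0.083 -7 -0.84 10.7 0.32; 0 0 -0.083 -7 -0.84 10.7 0.32'
python3 - <<'E'
from h import *
print(row([*bw(-105,-8),30],135.2),row([*bw(-70,-8),30],135.2),row([*bw(-29,-8),30],135.2))
for n in("scene",):
    im,d=snapshot(n); cv2.imwrite(f"pics/{n}4.png",cv2.resize(im[130:330,180:480],None,fx=2.5,fy=2.5))
E
```

```text
time_s: 5.8
position: [508.1, 10.1, 28.5]
ee_rot: [0.381, 0.925, -0.001, -0.001]
contact_force: [0.3, 0.1, -0.1]
gripper_width: 59.8
(array([-0.002, -0.002,  0.001]), array([-0.16,  0.06, -0.15])) (array([-0.002, -0.002,  0.001]), array([-3.66,  0.05, -0.16])) (array([-0.002, -0.002,  0.001]), array([-7.76,  0.05, -0.16]))
```

View pics/scene4.png

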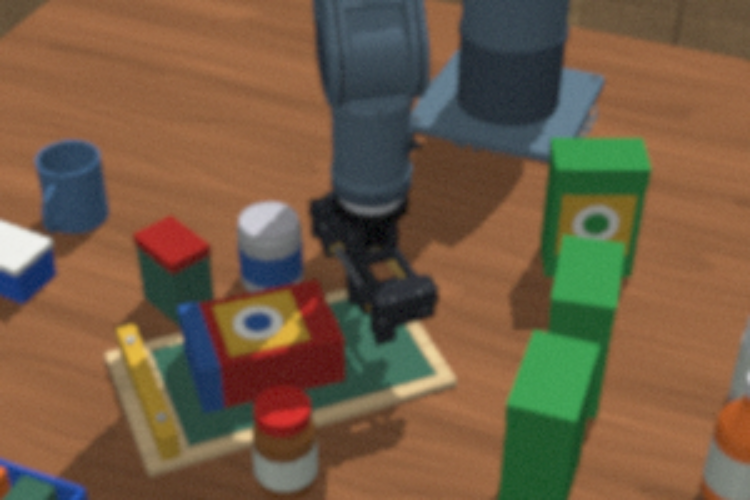

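The fingers (at (400,310) in the crop) are low behind the foot end. Now I'll push slowly along board x.

```bash
python3 -m jog '0 0 0 -1.5 0 0 0.32; 0 0 0 -2.6 0 0 0.32; 0 0 0 -3.3 0 0 0.32; 0 0 0 -3.8 0 0 0.32; 0 0 0 -4.3 0 0 0.32; 0 0 0 -4.8 0 0 0.32; 0 0 0 -5.3 0 0 0.32; 0 0 0 -5.8 0 0 0.32; 0 0 0 -6.2 0 0 0.32; 0 0 0 -6.5 0 0 0.32; 0 0 0 -6.5 0 0 0.32'
python3 - <<'E'
from meas import *
print(row([*bw(-29,-8),30],135.2))
for n in("scene","top"):
    im,d=snapshot(n); cv2.imwrite(f"pics/{n}5.png",cv2.resize(im[130:330,180:480],None,fx=2.5,fy=2.5))
meas(im)
E
```

```text
time_s: 6.95
position: [556.1, -36.2, 29.8]
ee_rot: [0.381, 0.925, 0.0, 0.001]
contact_force: [-0.1, 0.8, 0.1]
gripper_width: 60.0
(array([0.001, 0.001, 0.001]), array([-1.09, -0.04, -0.02]))
rect ((648.0025024414062, -121.2122573852539), (96.3978271484375, 68.17765045166016), 44.78620147705078)
corners in board frame
 [[ 50.8 -51.1]
 [118.9 -51.6]
 [119.6  44.8]
 [ 51.5  45.3]]
world [[ 589.8 -131. ]
 [ 637.8 -179.4]
 [ 706.2 -111.5]
 [ 658.2  -63.1]]
```

View pics/top5.png

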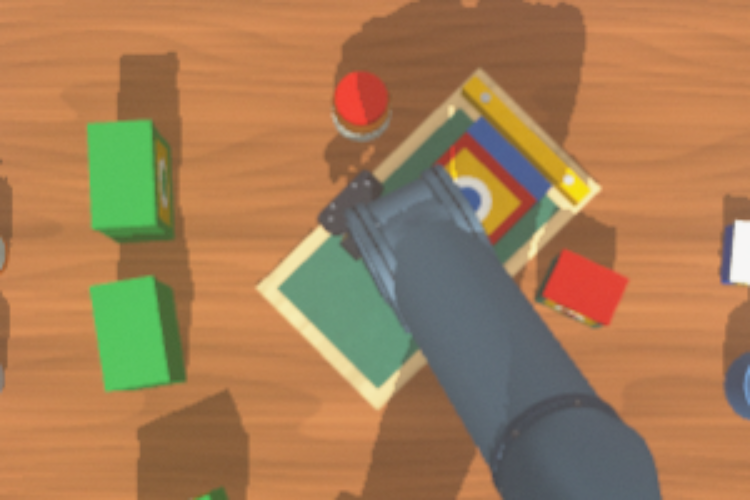

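View pics/scene5.png

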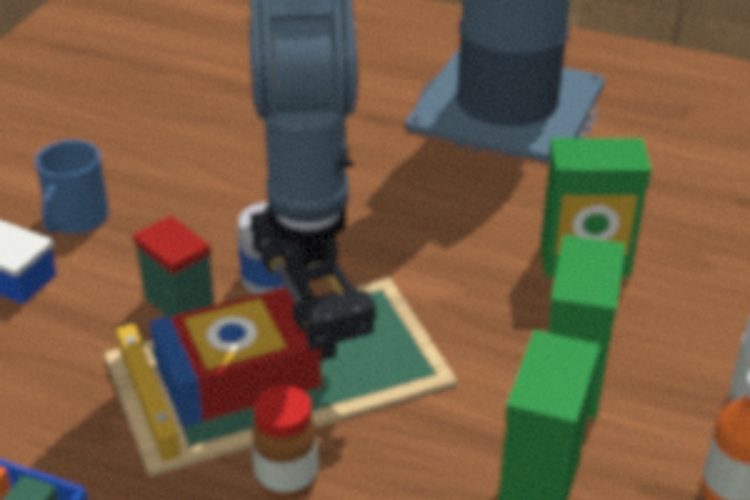

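The carton is now square to the stop with about 10 mm left. The last stretch goes in small steps with the force watched.

```bash
python3 -m jog '0 0 0 -0.3 0 0 0.32; 0 0 0 -0.5 0 0 0.32; 0 0 0 -0.7 0 0 0.32; 0 0 0 -0.85 0 0 0.32; 0 0 0 -1 0 0 0.32; 0 0 0 -1.1 0 0 0.32; 0 0 0 -1.1 0 0 0.32'
python3 - <<'E'
from h import *
print(row([*bw(-29,-8),30],135.2), read_state()["contact_force"])
E
```

```text
time_s: 7.75
position: [563.4, -43.4, 29.7]
ee_rot: [0.381, 0.925, 0.0, 0.0]
contact_force: [-1.0, 3.4, 3.4]
gripper_width: 59.9
(array([0.   , 0.   , 0.001]), array([-0.06, -0.04, -0.03])) [-1.03916409  3.35823354  3.4365155 ]
```

```bash
python3 -m jog '0 0 0 -0.1 0 0 0.32; 0 0 0 -0.2 0 0 0.32; 0 0 0 -0.2 0 0 0.32'; python3 -m jog '0 0 0 -0.1 0 0 0.32; 0 0 0 -0.2 0 0 0.32; 0 0 0 -0.2 0 0 0.32'
python3 - <<'E'
from meas import *
im,d=snapshot("top"); cv2.imwrite("pics/top6.png",cv2.resize(im[150:260,330:450],None,fx=5,fy=5,interpolation=cv2.INTER_CUBIC))
print(row([*bw(-29,-8),30],135.2)); meas(im)
E
```

```text
time_s: 8.05
position: [564.0, -44.1, 29.7]
ee_rot: [0.38, 0.925, 0.0, -0.001]
contact_force: [-4.4, 5.3, 5.0]
gripper_width: 59.9
time_s: 8.35
position: [563.9, -44.1, 29.6]
ee_rot: [0.38, 0.925, 0.0, -0.002]
contact_force: [-8.4, 8.4, 9.3]
gripper_width: 60.0
(array([-0.001, -0.004,  0.002]), array([ 0.02, -0.03, -0.04]))
rect ((656.9412231445312, -131.303466796875), (94.708984375, 62.86111068725586), 44.76570510864258)
corners in board frame
 [[ 66.9 -51.1]
 [129.7 -51.6]
 [130.4  43.1]
 [ 67.6  43.6]]
world [[ 601.2 -142.3]
 [ 645.5 -187. ]
 [ 712.7 -120.3]
 [ 668.4  -75.6]]
```

View pics/top6.png

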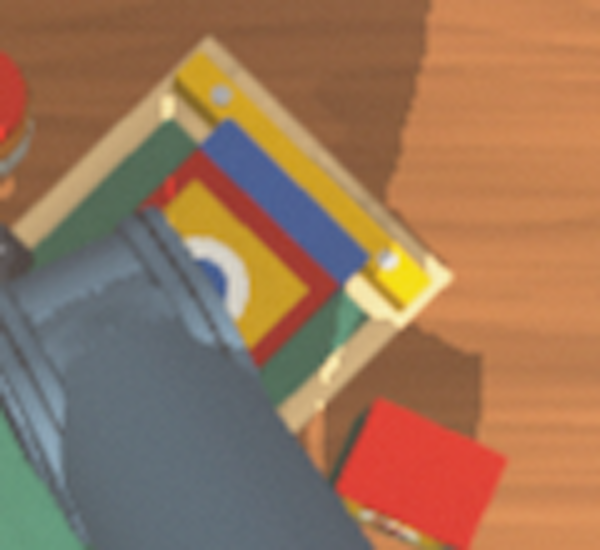

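The position no longer advances while the reaction along the board rises to about 12 N, and the top view shows the blue end against the stop. I'll press slightly more to seat it, then withdraw straight back and up.

```bash
python3 -m jog '0 0 0 -0.15 0 0 0.32; 0 0 0 -0.15 0 0 0.32; 0 0 0 0 0 0 0.32; 0 0 0 0.3 0 0 0.32; 0 0 0 0.8 0 0 0.32; 0 0 0 2 0 0 0.32; 0 0 0 4 0 0 0.32; 0 0 0 6 0 0 0.32; 0 0 0 8 0 -4 0.32; 0 0 0 10 0 -8 0.32; 0 0 0 14 0 -12 0.32; 0 0 0 16 0 -16 0.32'
python3 -m jog '0 0 0 3 0 -4 0.32; 0 0 0 3 0 -4 0.32; 0 0 0 3 0 -4 0.32'
python3 - <<'E'
from meas import *
for n in("scene","top"):
    im,d=snapshot(n); cv2.imwrite(f"pics/{n}7f.png",im); cv2.imwrite(f"pics/{n}7.png",cv2.resize(im[130:330,180:480],None,fx=2.5,fy=2.5,interpolation=cv2.INTER_CUBIC)); 
meas(im)
for name,px in[("jar",(324,168)),("milk",(382,277)),("tea",(413,244))]:
    print(name,at_depth("top",[px],d)[0])
hsv=cv2.cvtColor(im,cv2.COLOR_BGR2HSV); d0=cv2.imread("pics/top0.png")
for l in["milk_can","tea_box","sauce_jar","carton"]:
    print(l,[(round(q["p"],2),np.round(q["box"],1).tolist()) for q in trace("top",l)[:4]])
for l in["carton_top_l","carton_top_r","stop"]:
    print(l,[(round(q["p"],2),np.round(q["location"],1).tolist()) for q in mark_of("top",l)[:8]])
E
```

```text
time_s: 9.6
position: [450.2, 67.1, 189.4]
ee_rot: [0.38, 0.925, -0.001, -0.001]
contact_force: [0.2, 0.1, 1.3]
gripper_width: 59.8
time_s: 9.9
position: [431.6, 87.0, 229.4]
ee_rot: [0.38, 0.925, -0.0, 0.002]
contact_force: [0.3, 0.3, 1.4]
gripper_width: 60.0
rect ((626.2388916015625, -101.38418579101562), (98.1702651977539, 152.12355041503906), 45.387237548828125)
corners in board frame
 [[-20.1 -53.7]
 [132.  -53.2]
 [131.7  44.9]
 [-20.4  44.4]]
world [[ 537.6  -82.9]
 [ 645.9 -189.7]
 [ 714.9 -119.9]
 [ 606.6  -13. ]]
jar [723.92786027   9.84521939  92.63773163]
milk [ 453.92872522 -134.57050568   83.71899382]
tea [ 535.51626312 -210.7991728    89.9649514 ]
milk_can []
tea_box [(0.72, [395.5, 228.9, 32.1, 35.2])]
sauce_jar [(0.66, [314.3, 159.3, 22.1, 26.1])]
carton [(0.86, [214.6, 178.2, 35.4, 48.1]), (0.78, [215.3, 240.6, 36.0, 46.3]), (0.71, [225.8, 325.6, 50.8, 43.3]), (0.63, [333.0, 174.2, 73.0, 67.8])]
carton_top_l [(0.93, [401.4, 203.7]), (0.78, [227.7, 179.2]), (0.7, [228.4, 222.8]), (0.7, [225.5, 354.2]), (0.62, [225.3, 242.6]), (0.61, [233.9, 281.0]), (0.56, [270.3, 343.0])]
carton_top_r [(0.93, [401.4, 203.7]), (0.78, [227.7, 179.2]), (0.7, [228.4, 222.8]), (0.7, [225.5, 354.2]), (0.62, [225.3, 242.6]), (0.61, [233.9, 281.0]), (0.56, [270.3, 343.0])]
stop [(0.66, [385.3, 188.0])]
```

View pics/scene7.png

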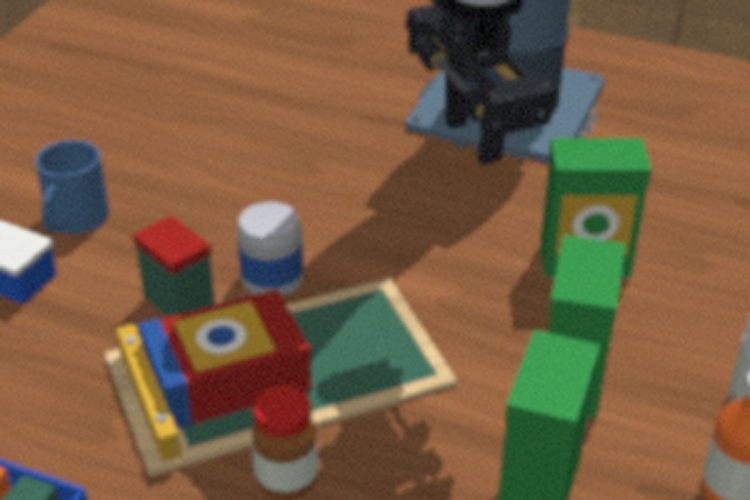

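View pics/top7.png

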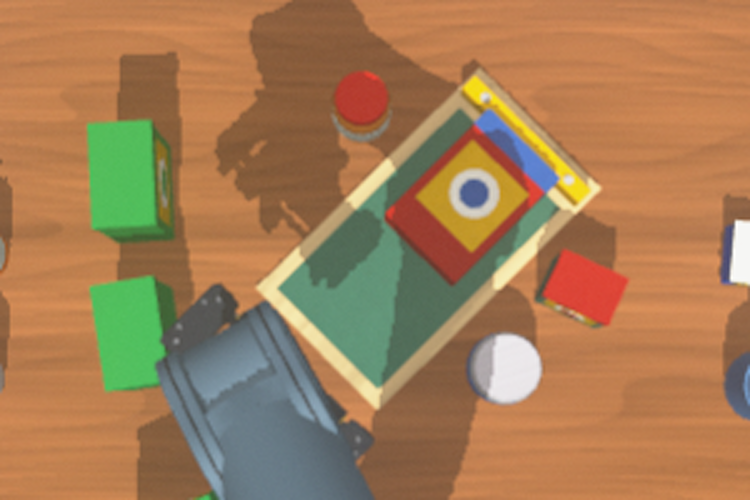

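The carton is flat, label up, with its blue end against the stop along its whole width ((480,115) to (560,185) in the top crop). The neighbouring goods stand where they were, and the gripper is clear at 229 mm height.

```bash
python3 - <<'E'
from h import *
print(sign_off()); print(read_state()["time_s"])
E
```

```text
the job is handed in; nothing more can be done
None
the job is handed in; nothing more can be done
```

The red carton now lies flat on the board, label up, with its top end against the yellow stop, and the job is handed in. I tipped it with half-closed fingers about 130 mm above its foot, and it fell label up, about 40 mm short of the stop and turned about 5° from the board's direction. I then pushed its foot end with the two fingers set square to the board until it stopped moving, with about 12 N of reaction along the board. After that I drew the gripper straight back and up.

**Last checks:**
- **Fit at the stop:** The two top corners measured 132.0 and 131.7 mm along the board, against the stop face at 130 mm, which is within the calibration error. Yaw error was about 0.2° against my fit of the board's direction, and no gap showed in either picture.
- **Other goods:** Depth readings on the milk can and tea box were within 0.2 mm sideways of the first ones. The jar's reading differed by 2 mm sideways and about 11 mm in height at the same pixel. Its outline in the picture matched to about 1 pixel, so I take that as depth noise.
- **Missed detection:** The network did not find the milk can in the last top picture, though it is plainly there and unmoved.
- **Robot:** It touched nothing at the end, with about 1.5 N of residual force reading. The clock was around 10 s, with all force readings well below the limits.

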